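# Hook the drain basket out of the deep rinse canister

## Robot

A 6-joint arm with a two-finger parallel gripper is mounted at the origin on the work surface. World frame = base frame: x ahead of the robot, y to its left, z up, the work surface at z = 0. Lengths are in m, angles in degrees, forces in N, time in s.
With the tool pointing down it reaches from about 0.35 to 0.975 m from the base axis. Payload 17.4 kg.
Tool frame: the origin (TCP) lies where the fingers leave the gripper's body, on its centre line; the fingertips stand 73 mm ahead of it and the grasp point (between the pads) lies 54 mm ahead of it; z points along the fingers, y is the direction in which the jaws open and shut (so a half turn about z gives the same grasp; the last joint's range is limited). The gripper opens to 85 mm and grips with 20 to 120 N. Pads are 22 mm wide; open, the fingers measure 114 mm over their backs; the gripper's body (76 mm by 85 mm) begins 54 mm behind the grasp point. The pads swing forward as they close: fully open they stand 13 mm farther back than shut.
Start: joints at [-69.316, 6.646, 82.598, -0, 90.757, -2.166], TCP at [0.262, -0.622, 0.304] pointing down, gripper open.
Joint ranges: [-162.19, 162.19], [-47.58, 125.68], [4.15, 143.07], [-65.23, 245.23], [0.69, 171.88], [-170.13, 170.13]. Speed limits (degrees/s): [108.29, 108.29, 127.2, 180, 180, 180].

## Interface

Orientations are given as a 3x3 rotation matrix whose columns are the frame's x, y, z axes.
In Python, from cell import bot gives the robot as it stands.
- The arm moves only by the shell command python3 -m handwheel 'ROWS' [OPENING]. ROWS is JSON, a list of rows, each a list of 4 numbers: the shift along the world's x, y, z scaled (see below), then the turn about the world's z scaled (see below). In form: [[tx, ty, tz, turn], ...]. A call has 1 to 12 rows; each row shifts and turns the pose as measured when the row begins; what a row does not reach is not made up. The controller multiplies each number of a shift by 40 mm and each number of a turn by 6 degrees. A row lasts 1/12 s, in which the tool goes at most 41.7 mm and 7.16 degrees, less where a joint would pass 70% of its speed; a pose out of reach is approached as far as the arm can. A call with a number of a shift or a turn outside -1 to 1 is refused whole. A call with a gripper value outside its range is refused whole. OPENING is the gripper's target within -1 to 1 (fully open at 1, half-way at 0, shut at -1), set as the call begins (- or left out, the last holds). The fingers move at their own pace and stop on an object; the grip force is fixed at half the most. Time passes only in rows, so rows that do not move let the fingers close. It gives the time, the measured TCP pose, the force and the opening at its end, in the units of the state.
- bot.sense(): the state, without advancing time (a new reading comes with each control period).
- bot.read_camera(name): name is "scene" or "top" or "wrist"; returns a dict with "frame" (400x640x3 uint8, blue, green, red), "z_map" (400x640 float32, m along the optical axis (not along the pixel's ray), 0 where there is no reading), "fx", "fy", "cx", "cy" (pixels), "cam_to_world" (4x4, takes a point from camera to world coordinates). Camera axes: x right, y down, z forward; pixel columns grow to the right and rows downward; lengths in m; the calibration is good to about 2 mm. A picture is of the moment at which its call begins.
- bot.hand_in(): hands the job in, once; it reports no verdict.
Trained networks look in a picture, given as the dict that the camera call returned (one of the last four; its "shot" number tells which), for a name from the list of things; names that differ only in an ending like _2 or _b are one class to them, and where a whole thing is asked for, a point or a joint stands for the part that bears it (a point fixed in the world has none). Each returns a list of dicts, best first, with "confidence" (0 to 1); they miss things now and then, are a little off and sometimes report something else, mostly with a low value. They report only what shows in the picture. A call takes as long as a camera call. They do not tell look-alikes from the thing itself.
- bot.recognise(target, picture): "bbox" ([centre column, centre row, width, height] in pixels, round what is visible of it).
- bot.masks_of(target, picture): "pixels" (400x640 bool, what is visible of it) and "bbox" ([centre column, centre row, width, height] in pixels, round what is visible of it).
The state is a dict: "time_s": time; "qpos": joint angles; "joint_velocities": joint speeds; "effort": joint torques, N m; "position": TCP position; "eef_rot": TCP orientation; "force": force on the tool from outside, world axes, zero at the start; "wrist_torque": the same for the moment, N m; "gripper_width": finger opening in m.
Only numpy, scipy, OpenCV 4.12 (cv2) and the standard library are available. Lean on these libraries where they do the work, as an engineer would, in place of code of your own. Each camera call takes 0.05 s, during which the arm holds its last target.

## Task

Take the hook rod from its stand and use it to fetch the little drain basket that hangs deep inside the narrow rinse canister: hook its bail, feel it gently upward off the keeper on the wall, and stand it upright in the drip tray, unhooked. Then hang the rod back in its stand. Never pull, press or drop anything hard, do not touch the basket with the fingers, and leave the other things alone.

Things in the scene. Friction and masses are not known exactly. Their poses are not given: they have to be found in the camera images.
- rod_grip (a point): Hook rod of 167 mm and 0.14 kg, hanging upright in the stand. Point: centre of its square black handle, 22 x 22 mm and 62 mm tall; z up along the rod, x towards the hook's tip. Under the handle is a round collar, 60 mm across and 5 mm thick, its underside 35 mm below this point. Below that a 6 mm steel wire shank ends in a hook that opens upward.
- hook_seat (a point): The rod's hook: top of the wire in its bottom, where a load rests; 129 mm straight below rod_grip, same axes. The wire's underside is 6 mm lower. The upturned tip stands 11 mm to +x, its top 10 mm above this point. The shank stands 11 mm to -x up to 54 mm above this point, then cranks in to the rod's axis 79 mm above it.
- stand: Fixed grey rod stand, origin at the middle of its underside. Top plate 90 x 90 mm, 6 mm thick, top at 115 mm, with a slot in its middle, 44 mm along x by 26 mm along y, open below down to the foot (top at 8 mm). The rod hangs through it, collar flat on the plate, handle centre 150 mm above the table, hook tip to about +x; put it back with the hook's plane along the slot's x.
- canister: Fixed white canister, open on top, 98 x 98 x 135 mm tall with a rim roll standing out 4 mm, walls 4 mm: 90 x 90 mm inside. Origin at the middle of its underside. On the inside of its +x wall is a steel keeper, 81 mm wide and reaching in to x = -2 mm: ledge and lip for the basket's tongue, and a side plate at either side with a slot for an end of the bail, open to -x near its top.
- ledge (a point): Middle of the front edge of the keeper's ledge (axes as the canister), where the tongue sits. Lip (x = -3.5 to -0.5 mm) and slots hold the basket until it is lifted straight up by 5 to 30 mm: this differs each time and is not measured. After 7 mm more, stop prongs end the lift. The strips in front of the bail's ends (x = -32.5 to -29.5 mm) and the prongs (x = -32.5 mm to the wall) lie at y = 29.5 to 37.5 mm either side.
- basket: Loose steel drain basket, 36 (x) x 50 (y) x 30 mm tall, 0.2 to 0.45 kg; origin at the middle of its underside, z up. At its back (+x) an arm goes over the lip to a tongue 36 mm wide, x = 23 to 27 mm, 10 to 48 mm above the origin. At the start it hangs by the tongue behind the lip, its x along the canister's, origin 8 mm to +x of the canister's middle, 14 mm above the table.
- bail (a point): Middle of the basket's rigid wire bail, 57.5 mm above the basket's origin: 5 mm wire along its y, straight and level for 35 mm either way, on two legs at y = 24 mm either side. To free the basket lift it here by hook until the stop is felt (a few N above the weight; over 18 N is too hard), come down 3 or 4 mm, draw it 20 to 24 mm to the canister's -x, then up and out.
- tray: Fixed grey drip tray, 150 (x) x 130 (y) x 14 mm tall, floor and walls 3 mm; origin at the middle of its underside. The basket is to stand on its floor, near the middle.
- tape: Bystander: cardboard ring of packing tape, 84 mm across, 48 mm tall, origin at its underside.
- spigot: Bystander: small white pail spigot standing on end, 34 mm across, 35 mm tall, origin at its underside.
- bung: Bystander: black plastic bung, 44 mm across, 24 mm tall, origin at its underside.
- jar: Bystander: clear jar, 66 mm across, 85 mm tall, origin at its underside.
Things that resemble listed ones, but are neither listed nor needed, are in the scene too. What is shaped like the stand but green is not meant.

How it is judged (in metres and radians):
On the way, in this order (a step that is already met when the one before it is completed fails the run):
1. the rod is lifted out of its stand (z of rod_grip in the frame of stand above 0.25 m), for 0.1 s.
2. the basket hangs from the hook, its underside above the canister's rim (height (world z) of basket above 0.135 m and contact force between rod and basket above 1 N), for 0.1 s.
3. the basket stands upright on the tray's floor, free of the hook (height (world z) of basket below 0.007 m and angle between basket's own z axis and vertical below 0.1 rad and horizontal distance between basket and tray below 0.05 m and contact force between rod and basket below 0.1 N and linear speed of basket below 0.03 m/s), for 0.2 s.
At the end, for the whole second after the job is handed in: The basket stands upright (within 0.1 rad) and still on the tray floor, its middle within 50 mm of the tray's, and the rod hangs upright (0.1 rad) and still in its stand, collar on the plate: handle centre 144 to 156 mm above the table and within 20 mm of the stand's middle (height (world z) of basket below 0.007 m and angle between each of basket, rod_grip's own z axis and vertical below 0.1 rad and horizontal distance between basket and tray below 0.05 m and linear speed of each of basket, rod below 0.02 m/s and z of rod_grip in the frame of stand between 0.144 and 0.156 m and horizontal distance between rod_grip and stand below 0.02 m); the robot touches nothing.
It fails at once if the hook pulls or pushes the basket with more than 18 N (contact force between rod and basket above 18 N).
It fails at once if the basket or the rod is dropped on or pressed against the canister (18 N), the tray (25 N) or the stand (40 N) (contact force between any of basket, rod and canister above 18 N or contact force between basket and tray above 25 N or contact force between rod and stand above 40 N).
It fails at once if the fingers touch the basket (contact force between the fingers and basket above 0.5 N).
It fails at once if a bystander is moved more than 30 mm (distance of any of tape, spigot, bung, jar from where it was at the start of the episode above 0.03 m).
It also fails if it takes over 69 s, if anything falls off the work surface, if the arm or the gripper's body presses on something with over 40 N, if the wrist force passes 120 N, or if a joint passes its speed limit or range.

## Working session

There is one attempt and no reset: what is moved stays moved. The work goes in short steps, Python scripts to look and compute and a shell command to move; the robot and the scene stay as the last step left them, time stands still between calls to the robot, and variables do not carry over. Pictures are saved under pics/ and viewed, and the job is handed in when it is done.

```bash
ls; mkdir -p pics; cat > h.py <<'E'
import numpy as np, cv2
from cell import bot
def pts(p):
    z=p["z_map"];v,u=np.mgrid[0:z.shape[0],0:z.shape[1]]
    P=np.stack([(u-p["cx"])/p["fx"]*z,(v-p["cy"])/p["fy"]*z,z,np.ones_like(z)],-1)
    W=P@np.array(p["cam_to_world"]).T
    W=W[...,:3].copy(); W[z<=0]=np.nan
    return W
def save(p,n,box=None,s=1):
    f=p["frame"]
    if box: f=f[box[1]:box[3],box[0]:box[2]]
    if s!=1: f=cv2.resize(f,None,fx=s,fy=s,interpolation=cv2.INTER_CUBIC)
    cv2.imwrite("pics/"+n+".png",f)
E
python3 - <<'E'
from h import *
s=bot.sense();print(s)
for n in["scene","top"]:
    p=bot.read_camera(n);save(p,n+"0");W=pts(p)
    print(n,np.round(p["cam_to_world"],3).tolist(),p["fx"])
    for t in["rod_grip","stand","canister","basket","tray","tape","spigot","bung","jar"]:
        for d in bot.masks_of(t,p)[:3]:
            m=d["pixels"];w=W[m];w=w[~np.isnan(w[:,0])]
            print(t,round(d["confidence"],2),np.round(d["bbox"]).tolist(),np.round(np.percentile(w,[3,50,97],axis=0),3).tolist() if len(w) else 0)
E
```

```text
pics
{'time_s': 0.0, 'qpos': array([-6.93158594e+01,  6.67197760e+00,  8.26356902e+01, -7.26943837e-04,
        9.07564271e+01, -2.16589661e+00]), 'joint_velocities': array([-0.00041847, -0.02457899,  0.05840235,  0.03274285, -0.00877206,
        0.01033514]), 'effort': array([ 1.50311207e-03, -7.32002664e+01, -6.32476616e+01,  8.57790383e-05,
        6.35784949e-03,  2.90314188e-05]), 'position': array([ 0.26206454, -0.62192868,  0.303188  ]), 'eef_rot': array([[ 9.21524446e-01,  3.88320139e-01, -4.06999747e-04],
       [ 3.88320351e-01, -9.21523857e-01,  1.04207889e-03],
       [ 2.96002424e-05, -1.11834746e-03, -9.99999374e-01]]), 'force': array([-0.19779789,  0.54416222, -0.29546799]), 'wrist_torque': array([ 0.00504462, -0.03400463, -0.00729363]), 'gripper_width': 0.08564505256939953}
scene [[-0.006, 0.852, -0.523, 1.125], [1.0, 0.012, 0.008, 0.092], [0.013, -0.523, -0.852, 1.111], [0.0, 0.0, 0.0, 1.0]] 409.38291231293596
rod_grip 0.76 [370.0, 199.0, 23.0, 23.0] [[0.503, 0.217, 0.118], [0.532, 0.239, 0.123], [0.551, 0.267, 0.185]]
stand 0.92 [445.0, 144.0, 43.0, 46.0] [[0.226, 0
[... 1447 characters left out ...]
05], [0.512, 0.233, 0.114], [0.578, 0.288, 0.119]]
canister 0.79 [359.0, 154.0, 41.0, 50.0] [[0.559, -0.023, 0.002], [0.604, 0.019, 0.097], [0.66, 0.078, 0.138]]
basket 0.52 [356.0, 155.0, 20.0, 18.0] [[0.6, 0.003, 0.013], [0.617, 0.025, 0.03], [0.64, 0.048, 0.073]]
tray 0.6 [468.0, 188.0, 44.0, 55.0] [[0.453, -0.353, -0.0], [0.524, -0.292, 0.004], [0.594, -0.227, 0.015]]
tape 0.69 [294.0, 117.0, 26.0, 34.0] [[0.693, 0.149, -0.001], [0.744, 0.188, 0.037], [0.774, 0.225, 0.052]]
bung 0.52 [403.0, 238.0, 17.0, 18.0] [[0.368, -0.119, 0.001], [0.387, -0.099, 0.014], [0.407, -0.082, 0.028]]
jar 0.87 [428.0, 112.0, 28.0, 34.0] [[0.707, -0.202, 0.013], [0.729, -0.171, 0.083], [0.761, -0.146, 0.09]]
```

View pics/scene0.png

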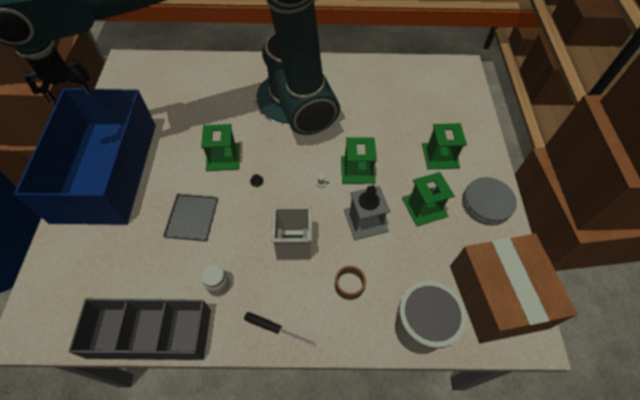

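View pics/top0.png

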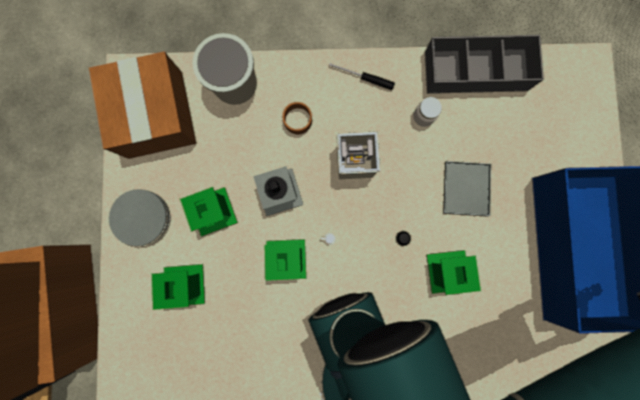

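Top view: grey stand with the black rod at (276,188); canister with basket at (358,154); tray at (467,189). Scene view: the rod is at (369,200). Look-alikes are the four green stands, scene (220,147), (360,160), (445,146), (428,200), which are excluded by colour. The other look-alikes are the white tub at (430,316), the grey disc at (490,200) and the screwdriver at (275,327). I choose the grey stand and check it in a close crop.

```bash
python3 - <<'E'
from h import *
p=bot.read_camera("top");W=pts(p)
f=p["frame"]
a=cv2.resize(f[155:225,240:320],(400,350),interpolation=2);b=cv2.resize(f[120:190,320:400],(400,350),interpolation=2)
cv2.imwrite("pics/crop1.png",np.hstack([a,b]))
q=bot.read_camera("scene");V=pts(q);g=q["frame"]
a=cv2.resize(g[170:240,335:405],(400,400),interpolation=2);b=cv2.resize(g[200:270,255:325],(400,400),interpolation=2)
cv2.imwrite("pics/crop2.png",np.hstack([a,b]))
def rect(name,x0,x1,y0,y1,z0,z1):
    for n,w in(("top",W),("scene",V)):
        m=(w[...,0]>x0)&(w[...,0]<x1)&(w[...,1]>y0)&(w[...,1]<y1)&(w[...,2]>z0)&(w[...,2]<z1)
        P=w[m]
        if len(P)<8: print(name,n,len(P));continue
        r=cv2.minAreaRect((P[:,:2]*1000).astype(np.float32));print(name,n,len(P),np.round(r[0],1),np.round(r[1],1),round(r[2],1),"z",np.round(np.median(P[:,2]),4),"med",np.round(np.median(P,0),4))
rect("plate",.45,.6,.16,.31,.110,.1185)
rect("handle",.45,.6,.16,.31,.15,.2)
rect("handletop",.45,.6,.16,.31,.175,.2)
rect("collar",.45,.6,.16,.31,.119,.125)
rect("rim",.54,.68,-.05,.1,.128,.145)
rect("tray",.42,.63,-.38,-.2,.008,.02)
rect("basketup",.57,.65,-.03,.085,.06,.085)
rect("keeper",.57,.65,-.03,.085,.085,.12)
rect("spigot",.38,.48,.05,.16,.015,.06)
E
```

```text
plate top 779 [526.7 244.8] [90.3 90.2] 16.1 z 0.1154 med [0.5257 0.2479 0.1154]
plate scene 494 [525.7 245.7] [91.1 92.4] 15.8 z 0.1162 med [0.5424 0.2439 0.1162]
handle top 100 [524.7 241.4] [22.3 22. ] 17.9 z 0.1817 med [0.5235 0.2396 0.1817]
handle scene 117 [524.9 241.2] [23.7 21.5] 20.1 z 0.1791 med [0.5305 0.2402 0.1791]
handletop top 80 [524.7 241.6] [22.3 21.5] 18.6 z 0.1821 med [0.5239 0.2418 0.1821]
handletop scene 66 [524.8 241.4] [23.8 20.8] 19.5 z 0.1826 med [0.5275 0.2417 0.1826]
collar top 259 [526.3 244.1] [87.8 89. ] 17.3 z 0.1209 med [0.5229 0.2368 0.1209]
collar scene 217 [526.9 242.2] [87.9 88.1] 20.4 z 0.1213 med [0.5339 0.2385 0.1213]
rim top 498 [609.7  27.4] [106.9 105.9] 1.4 z 0.1343 med [0.6052 0.0255 0.1343]
rim scene 463 [608.4  27.2] [107.9 105.2] 1.3 z 0.1346 med [0.6149 0.0277 0.1346]
tray top 388 [ 523.4 -294.6] [141.4 150.2] 85.1 z 0.0125 med [ 0.5297 -0.2896  0.0125]
tray scene 363 [ 522.1 -289.4] [132.6 154.1] 85.0 z 0.0127 med [ 0.5207 -0.2934  0.0127]
basketup top 137 [613.6  24.7] [71.4 86.3] 0.9 z 0.0695 med [0.6162 0.0184 0.0695]
basketup scene 72 [595.7  24.9] [88.1 44.4] 88.5 z 0.073 med [0.6127 0.0148 0.073 ]
keeper top 190 [610.   24.6] [79.3 86.9] 0.3 z 0.1002 med [ 0.6249 -0.0048  0.1002]
keeper scene 111 [607.4  25.2] [71.2 85.9] 1.2 z 0.1009 med [ 0.619  -0.0052  0.1009]
spigot top 73 [391.2 113.6] [33.1 19.1] 88.6 z 0.0346 med [0.3902 0.1108 0.0346]
spigot scene 70 [390.7 113.7] [20.7 32.1] 0.3 z 0.0321 med [0.3941 0.1104 0.0321]
```

```bash
python3 -m handwheel '[[0,0,0,0]]'
```

```text
time_s: 1.18
position: [0.2621, -0.622, 0.3039]
eef_rot: [[0.922, 0.388, 0.0], [0.388, -0.922, -0.0], [0.0, 0.0, -1.0]]
force: [0.0, -0.3, -0.1]
gripper_width: 0.0853
```

View crops.

View pics/crop1.png

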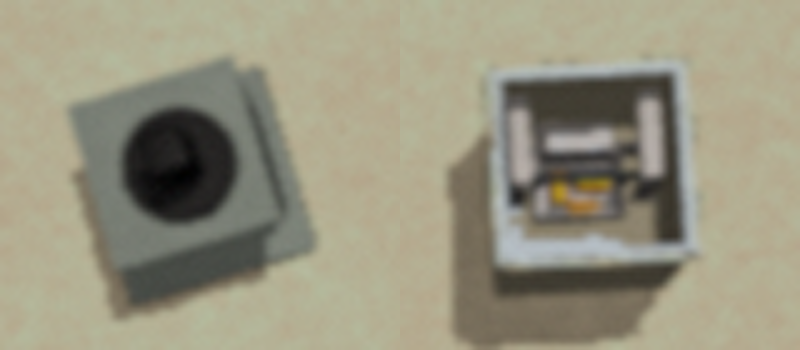

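View pics/crop2.png

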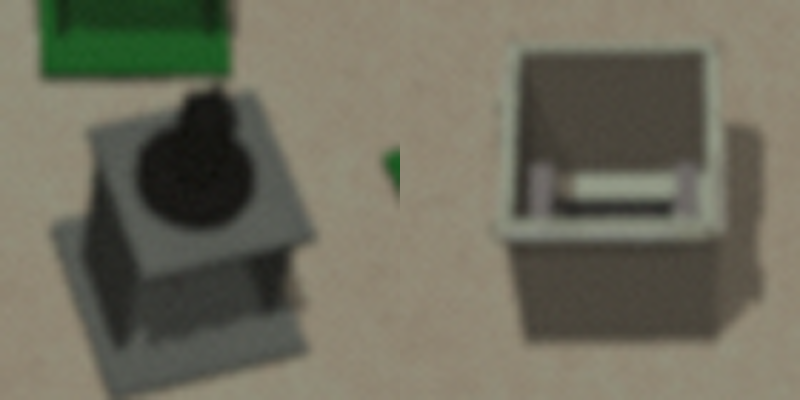

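The crops confirm the black-handled rod in the grey stand (yaw about 17°). They also show the basket's bail inside the canister, with the keeper on the far +x wall. Moving above the rod.

```bash
python3 -m handwheel '[[0.3,0.95,0.12,0],[0.3,0.95,0.12,0],[0.3,0.95,0.12,0],[0.3,0.95,0.12,0],[0.3,0.95,0.12,0],[0.3,0.95,0.12,0],[0.3,0.95,0.12,0],[0.3,0.95,0.12,0],[0.3,0.95,0.12,0],[0.3,0.95,0.12,0],[0.3,0.95,0.12,0],[0.3,0.95,0.12,0]]' 1
```

```text
time_s: 2.18
position: [0.4031, -0.1528, 0.3594]
eef_rot: [[0.926, 0.378, 0.001], [0.378, -0.926, 0.003], [0.002, -0.002, -1.0]]
force: [0.9, 0.0, 0.0]
gripper_width: 0.0854
```

```bash
python3 -m handwheel '[[0.28,0.95,0,-0.1],[0.28,0.95,0,-0.1],[0.28,0.95,0,-0.1],[0.28,0.95,0,-0.1],[0.28,0.95,0,-0.1],[0.28,0.95,0,-0.1],[0.28,0.95,0,-0.1],[0.28,0.95,0,0],[0.28,0.95,0,0],[0.28,0.8,0,0],[0.15,0.3,0,0],[0,0,0,0]]' 1
python3 - <<'E'
from h import *
p=bot.read_camera("wrist");save(p,"w1");W=pts(p);print(np.round(p["cam_to_world"],3).tolist(),p["fx"])
print(bot.sense()["position"])
def rect(name,x0,x1,y0,y1,z0,z1):
    m=(W[...,0]>x0)&(W[...,0]<x1)&(W[...,1]>y0)&(W[...,1]<y1)&(W[...,2]>z0)&(W[...,2]<z1)
    P=W[m]
    if len(P)<8: print(name,len(P));return
    r=cv2.minAreaRect((P[:,:2]*1000).astype(np.float32));print(name,len(P),np.round(r[0],1),np.round(r[1],1),round(r[2],1),np.round(np.median(P,0),4))
rect("plate",.45,.6,.16,.31,.108,.1185)
rect("handletop",.45,.6,.16,.31,.175,.2)
rect("collar",.49,.56,.2,.28,.1185,.125)
E
```

```text
time_s: 3.18
position: [0.5204, 0.2618, 0.363]
eef_rot: [[0.95, 0.313, 0.011], [0.313, -0.95, 0.003], [0.011, 0.001, -1.0]]
force: [-0.1, -0.3, -1.7]
gripper_width: 0.085
[[0.313, -0.917, -0.249, 0.586], [-0.95, -0.302, -0.082, 0.282], [-0.001, 0.262, -0.965, 0.433], [0.0, 0.0, 0.0, 1.0]] 325.8199047446415
[0.52004036 0.2608576  0.36296504]
plate 5370 [526.4 244.5] [90.4 90.1] 16.0 [0.5362 0.2523 0.1143]
handletop 718 [524.9 241.3] [22.2 22.1] 20.2 [0.526  0.2419 0.181 ]
collar 1566 [526.7 242.4] [55.9 59.4] 28.4 [0.5334 0.2491 0.1194]
```

View pics/w1.png

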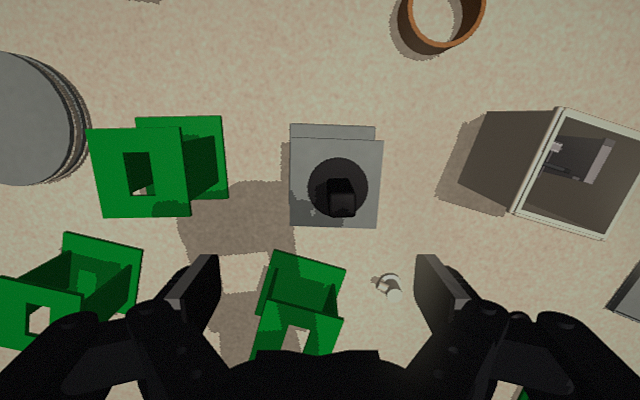

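The wrist picture shows the grey stand at (333,183) and the handle at (342,198). The handle is at (0.525, 0.2413) with yaw about 20°.

```bash
python3 -m handwheel '[[0.12,-0.48,0,0.15],[0,0,-0.5,0.1],[0,0,-0.7,0],[0,0,-0.7,0],[0,0,-0.7,0],[0,0,-0.5,0],[0,0,-0.2,0],[0,0,0,0]]' 1
```

```text
time_s: 3.9
position: [0.5231, 0.2342, 0.2294]
eef_rot: [[0.942, 0.335, 0.016], [0.335, -0.942, 0.004], [0.016, 0.002, -1.0]]
force: [0.5, -0.1, -0.3]
gripper_width: 0.0857
```

```bash
python3 -m handwheel '[[0.05,0.17,-0.25,0],[0,0,-0.15,0],[0,0,-0.08,0],[0,0,0,0]]' 1; python3 -c "
from h import *
p=bot.read_camera('wrist');save(p,'w2')"
```

```text
time_s: 4.23
position: [0.5262, 0.2409, 0.2125]
eef_rot: [[0.943, 0.333, 0.02], [0.333, -0.943, 0.005], [0.021, 0.002, -1.0]]
force: [-0.3, 0.1, -0.2]
gripper_width: 0.0853
```

View pics/w2.png

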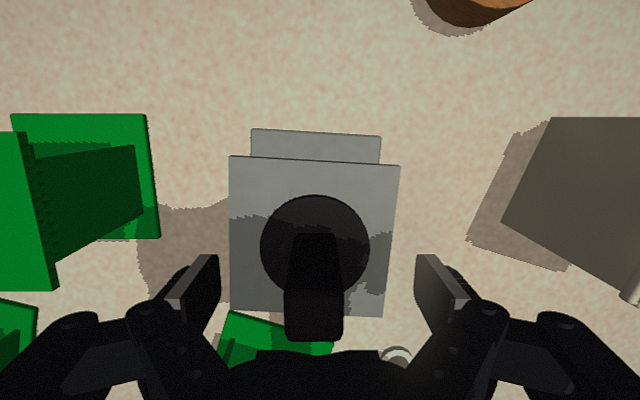

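The handle at (314,290) sits centred between the fingers. Closing.

```bash
python3 -m handwheel '[[0,0,-0.05,0],[0,0,0,0],[0,0,0,0],[0,0,0,0],[0,0,0,0],[0,0,0,0],[0,0,0,0],[0,0,0,0]]' -1; python3 -m handwheel '[[0,0,0,0],[0,0,0,0]]'
```

```text
time_s: 4.95
position: [0.5269, 0.2412, 0.2132]
eef_rot: [[0.942, 0.334, 0.024], [0.334, -0.943, 0.006], [0.024, 0.002, -1.0]]
force: [-0.2, -1.5, -1.7]
gripper_width: 0.0217
time_s: 5.12
position: [0.5269, 0.2413, 0.2132]
eef_rot: [[0.942, 0.334, 0.023], [0.334, -0.943, 0.006], [0.024, 0.002, -1.0]]
force: [-0.3, -0.4, -0.5]
gripper_width: 0.0213
```

```bash
python3 -m handwheel '[[0,0,0.2,0],[0,0,0.4,0],[0,0,0.6,0],[0,0,0.7,0],[0,0,0.7,0],[0,0,0.7,0],[0,0,0.7,0],[0,0,0.3,0],[0,0,0,0]]'
python3 -c "
from h import *
p=bot.read_camera('wrist');save(p,'w3')
p=bot.read_camera('scene');save(p,'s3',(300,100,460,240),4)
p=bot.read_camera('top');save(p,'t3',(220,110,340,230),5)"
```

```text
time_s: 5.87
position: [0.5241, 0.2401, 0.3941]
eef_rot: [[0.942, 0.334, 0.019], [0.334, -0.943, 0.005], [0.02, 0.002, -1.0]]
force: [0.7, 0.0, -1.0]
gripper_width: 0.0212
```

View pics/w3.png

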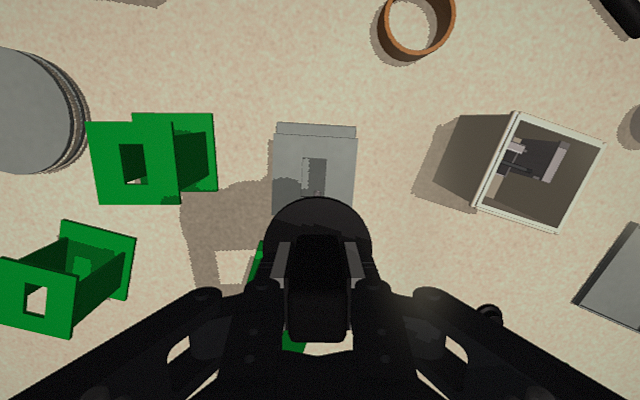

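View pics/s3.png

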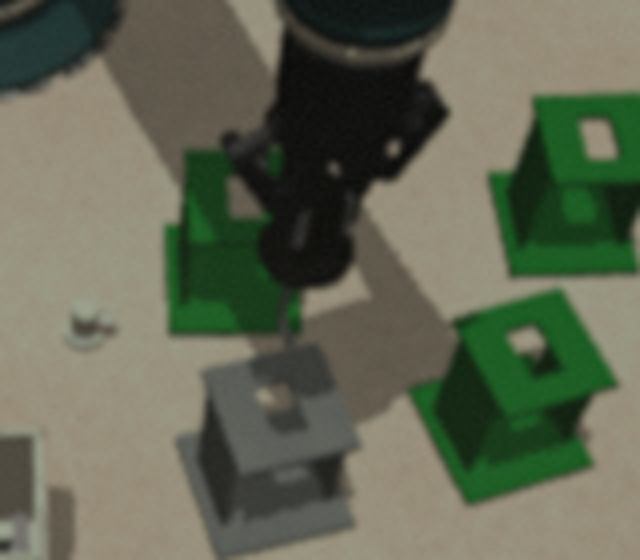

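View pics/t3.png

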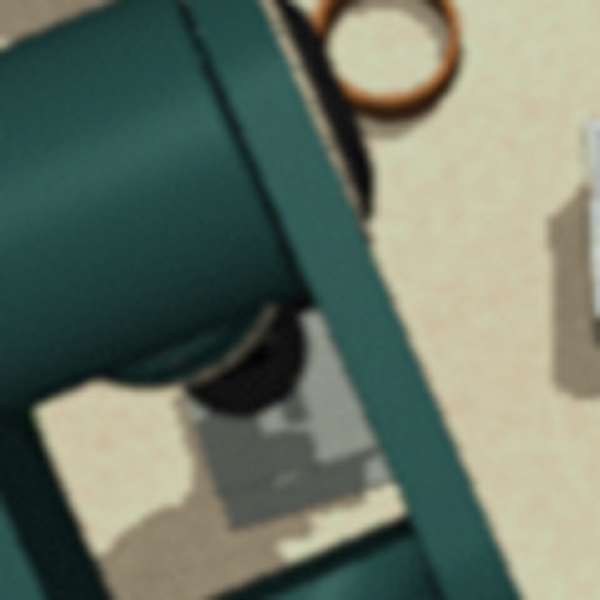

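```bash
python3 - <<'E'
from h import *
p=bot.read_camera("scene");W=pts(p)
m=(abs(W[...,0]-.524)<.05)&(abs(W[...,1]-.24)<.05)&(W[...,2]>.15)&(W[...,2]<.29)
for (v,u) in np.argwhere(m): print(v,u,np.round(W[v,u],3))
E
```

```text
173 370 [0.51  0.232 0.236]
173 371 [0.514 0.234 0.242]
173 372 [0.512 0.237 0.239]
174 370 [0.512 0.232 0.235]
174 371 [0.513 0.235 0.236]
174 372 [0.512 0.238 0.234]
175 370 [0.511 0.233 0.229]
175 371 [0.514 0.235 0.232]
176 370 [0.51  0.234 0.222]
176 371 [0.513 0.236 0.226]
177 370 [0.512 0.234 0.22 ]
177 371 [0.513 0.236 0.222]
178 369 [0.509 0.233 0.212]
178 370 [0.513 0.234 0.218]
178 371 [0.511 0.237 0.215]
179 369 [0.512 0.232 0.211]
179 370 [0.512 0.235 0.211]
179 371 [0.511 0.238 0.21 ]
180 369 [0.51  0.233 0.204]
180 370 [0.511 0.236 0.205]
180 371 [0.511 0.239 0.204]
181 369 [0.511 0.234 0.2  ]
181 370 [0.513 0.236 0.203]
181 371 [0.513 0.239 0.203]
182 369 [0.513 0.234 0.198]
182 370 [0.514 0.236 0.199]
182 371 [0.514 0.239 0.2  ]
183 370 [0.517 0.236 0.199]
183 371 [0.518 0.239 0.201]
184 370 [0.517 0.237 0.194]
184 371 [0.52  0.239 0.199]
185 370 [0.522 0.236 0.197]
185 371 [0.523 0.239 0.198]
185 372 [0.527 0.24  0.205]
185 373 [0.529 0.242 0.208]
186 371 [0.526 0.238 0.199]
186 372 [0.531 0.24  0.206]
186 373 [0.532 0.242 0.207]
186 374 [0.53  0.245 0.204]
187 372 [0.527 0.241 0.196]
```

The shank stands at x≈0.511 and the tip at x≈0.531, so the tip points to about +x with yaw about 19°, matching the tool yaw. Moving over the canister, short of the bail.

```bash
python3 -m handwheel '[[0.25,-0.5,0,-0.4],[0.3,-0.8,0,-0.5],[0.3,-0.8,0,-0.5],[0.3,-0.8,0,-0.5],[0.3,-0.8,0,-0.5],[0.3,-0.8,0,-0.4],[0.1,-0.5,0,-0.2],[0,-0.2,0,0],[0,0,0,0],[0,0,0,0]]'
python3 - <<'E'
from h import *
C=np.array([.609,.027])
for n in["wrist","scene","top"]:
    p=bot.read_camera(n);W=pts(p);save(p,n+"4")
    np.savez("/tmp/"+n+"4",W=W,f=p["frame"])
    def rect(name,x0,x1,y0,y1,z0,z1):
        m=(W[...,0]>x0)&(W[...,0]<x1)&(W[...,1]>y0)&(W[...,1]<y1)&(W[...,2]>z0)&(W[...,2]<z1)
        P=W[m]
        if len(P)<8: print(n,name,len(P));return
        r=cv2.minAreaRect((P[:,:2]*1000).astype(np.float32));print(n,name,len(P),np.round(r[0],1),np.round(r[1],1),round(r[2],1),np.round(np.percentile(P,[3,50,97],axis=0),4).tolist())
    rect("rim",.54,.68,-.05,.1,.128,.145)
    rect("bail",.6,.635,-.005,.055,.06,.085)
    rect("hook",.56,.63,-.02,.07,.19,.27)
E
```

```text
time_s: 6.9
position: [0.5977, 0.0233, 0.3685]
eef_rot: [[1.0, 0.015, -0.012], [0.015, -1.0, -0.002], [-0.012, 0.002, -1.0]]
force: [-0.3, -0.2, -1.9]
gripper_width: 0.0211
wrist rim 2795 [609.8  26.8] [105.1 106.3] 1.6 [[0.5634, -0.0253, 0.1299], [0.6375, 0.0286, 0.1332], [0.6618, 0.0788, 0.1354]]
wrist bail 351 [622.9  24.6] [57.8 24.8] 87.1 [[0.6121, -0.0026, 0.0603], [0.6157, 0.025, 0.0706], [0.6348, 0.0518, 0.0728]]
wrist hook 44 [614.3  25.1] [15.7 52.8] 6.7 [[0.6097, -0.0008, 0.2681], [0.6204, 0.0203, 0.2694], [0.6221, 0.0433, 0.2699]]
scene rim 446 [608.3  27. ] [109. 105.] 1.0 [[0.5564, -0.024, 0.1293], [0.6187, 0.0298, 0.1346], [0.6615, 0.0797, 0.1391]]
scene bail 51 [613.6  25.8] [56.4 10.9] 87.1 [[0.6094, -0.0022, 0.0641], [0.6139, 0.0258, 0.0728], [0.6161, 0.0539, 0.0792]]
scene hook 6
top rim 182 [606.   27.8] [111.   95.9] 88.0 [[0.5577, -0.0257, 0.1292], [0.5691, -0.0001, 0.1343], [0.6332, 0.0799, 0.1382]]
top bail 0
top hook 2
```

View pics/wrist4.png

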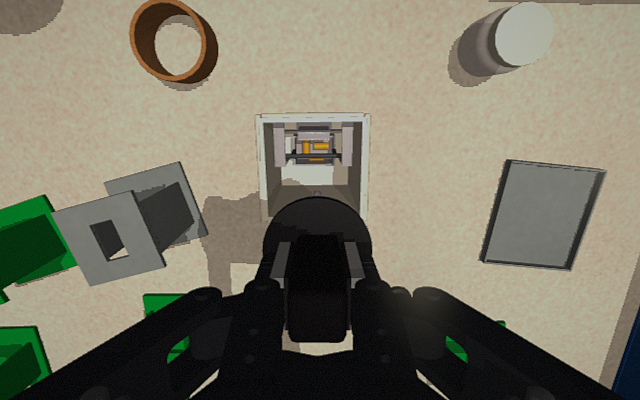

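View pics/scene4.png

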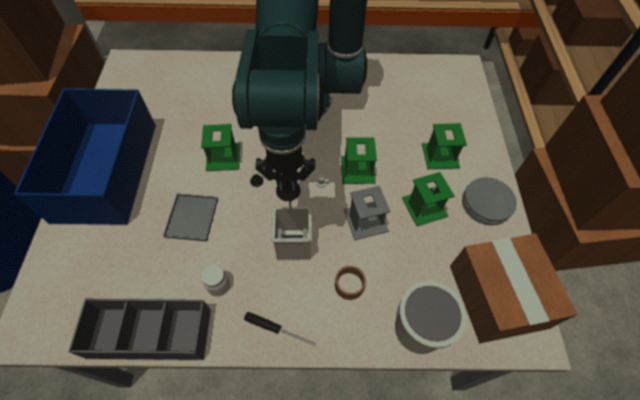

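```bash
python3 - <<'E'
import numpy as np
d=np.load("/tmp/scene4.npz");W=d["W"]
m=(abs(W[...,0]-.59)<.05)&(abs(W[...,1]-.025)<.05)&(W[...,2]>.145)&(W[...,2]<.29)
for (v,u) in np.argwhere(m): print(v,u,np.round(W[v,u],3))
d=np.load("/tmp/wrist4.npz");W=d["W"]
m=(abs(W[...,0]-.617)<.012)&(abs(W[...,1]-.025)<.04)&(W[...,2]>.063)&(W[...,2]<.08)
P=W[m]
for y in np.arange(-.012,.065,.008):
    q=P[abs(P[:,1]-y)<.004]
    if len(q): print(round(y,3),len(q),np.round(q.mean(0),4),np.round(q.min(0),4),np.round(q.max(0),4))
E
```

```text
184 298 [0.575 0.048 0.277]
185 298 [0.576 0.048 0.275]
185 299 [0.578 0.05  0.278]
186 298 [0.581 0.048 0.278]
186 299 [0.579 0.05  0.275]
187 298 [0.583 0.048 0.278]
187 299 [0.584 0.051 0.278]
188 276 [ 0.587 -0.005  0.277]
188 277 [ 0.585 -0.003  0.275]
188 297 [0.585 0.046 0.275]
188 298 [0.586 0.048 0.277]
188 299 [0.586 0.051 0.277]
188 300 [0.585 0.053 0.275]
189 276 [ 0.59  -0.005  0.278]
189 277 [ 0.591 -0.002  0.279]
189 278 [ 0.59  -0.     0.278]
189 279 [0.59  0.002 0.277]
189 295 [0.589 0.041 0.278]
189 296 [0.588 0.043 0.276]
189 297 [0.587 0.046 0.275]
189 298 [0.59  0.048 0.279]
189 299 [0.59  0.051 0.278]
189 300 [0.587 0.053 0.274]
190 276 [ 0.592 -0.005  0.276]
190 277 [ 0.592 -0.002  0.277]
190 278 [ 0.592 -0.     0.276]
190 279 [0.591 0.002 0.274]
190 283 [0.6   0.013 0.289]
190 295 [0.593 0.041 0.279]
190 296 [0.592 0.044 0.277]
190 297 [0.591 0.046 0.275]
190 298 [0.591 0.048 0.276]
190 299 [0.591 0.051 0.275]
190 300 [0.592 0.053 0.278]
191 276 [ 0.597 -0.004  0.279]
191 277 [ 0.596 -0.002  0.278]
191 278 [0.595 0.    0.276]
191 279 [0.595 0.003 0.276]
191 28
[... 6803 characters left out ...]
14  -0.0023  0.0705] [ 0.6092 -0.0038  0.0658] [ 6.172e-01 -1.000e-04  7.500e-02]
0.004 41 [0.6152 0.004  0.0705] [0.6126 0.     0.064 ] [0.6177 0.0079 0.073 ]
0.012 34 [0.6149 0.0123 0.0709] [0.6125 0.0089 0.0682] [0.6172 0.0158 0.0732]
0.02 35 [0.6149 0.0202 0.071 ] [0.6124 0.0168 0.0684] [0.617  0.0236 0.0738]
0.028 33 [0.6146 0.0279 0.071 ] [0.6124 0.0247 0.0683] [0.6168 0.0315 0.0729]
0.036 28 [0.6141 0.036  0.0713] [0.6123 0.0326 0.0693] [0.6159 0.0393 0.0727]
0.044 28 [0.614  0.0438 0.0714] [0.6121 0.0404 0.0703] [0.6158 0.0472 0.0725]
0.052 32 [0.6141 0.0515 0.0705] [0.612  0.0483 0.0631] [0.616 0.055 0.073]
0.06 20 [0.612  0.0574 0.0711] [0.6074 0.0561 0.0633] [0.6155 0.0592 0.0772]
```

Bail: wire centre at about (0.615, 0.026, 0.071). Hook: centre at about (0.589, 0.0245), leaning 2° from the tool tilt, clear of both bail and wall. Descending in stages.

```bash
python3 -m handwheel '[[0,0.04,-0.3,0],[0,0,-0.5,0],[0,0,-0.5,0],[0,0,-0.3,0],[0,0,-0.1,0],[0,0,0,0]]'
```

```text
time_s: 7.55
position: [0.5964, 0.0317, 0.2972]
eef_rot: [[1.0, 0.024, -0.008], [0.024, -1.0, -0.001], [-0.008, 0.001, -1.0]]
force: [-1.1, -0.2, -1.9]
gripper_width: 0.0213
```

```bash
python3 -m handwheel '[[0,-0.15,0,0],[0,0,0,0],[0,0,0,0]]'; python3 - <<'E'
from h import *
s=bot.sense();print(s["position"],s["joint_velocities"])
p=bot.read_camera("scene");W=pts(p)
m=(abs(W[...,0]-.6)<.05)&(abs(W[...,1]-.025)<.05)&(W[...,2]>.142)&(W[...,2]<.2)
for (v,u) in np.argwhere(m)[::2]: print(v,u,np.round(W[v,u],3))
s=bot.sense();print(s["position"])
E
```

```text
time_s: 7.8
position: [0.5966, 0.0258, 0.2988]
eef_rot: [[1.0, 0.025, -0.007], [0.025, -1.0, -0.001], [-0.007, 0.001, -1.0]]
force: [0.4, 0.5, -0.9]
gripper_width: 0.0214
[0.59659538 0.02580712 0.29875712] [-0.48198846 -0.18924764 -0.6040475  -0.22209724  0.21563557 -0.46887349]
[0.59663753 0.02575495 0.29893044]
```

```bash
python3 -m handwheel '[[0,0,-0.25,0],[0,0,-0.4,0],[0,0,-0.4,0],[0,0,-0.15,0],[0,0,0,0],[0,0,0,0]]'
```

```text
time_s: 8.35
position: [0.5971, 0.0253, 0.2502]
eef_rot: [[1.0, 0.024, -0.002], [0.024, -1.0, -0.001], [-0.002, 0.001, -1.0]]
force: [1.0, 0.5, -1.0]
gripper_width: 0.0212
```

```bash
python3 -m handwheel '[[0,0,-0.16,0],[0,0,0,0],[0,0,0,0]]'; python3 - <<'E'
from h import *
p=bot.read_camera("scene");W=pts(p);save(p,"s5",(250,170,340,260),6)
m=(abs(W[...,0]-.6)<.05)&(abs(W[...,1]-.025)<.05)&(W[...,2]>.148)&(W[...,2]<.165)
P=W[m];print(len(P));r=cv2.minAreaRect((P[:,:2]*1000).astype(np.float32));print(r,np.percentile(P,[5,50,95],axis=0))
p=bot.read_camera("wrist");save(p,"w5")
E
```

```text
time_s: 8.6
position: [0.5976, 0.0253, 0.2449]
eef_rot: [[1.0, 0.024, -0.0], [0.024, -1.0, -0.001], [-0.0, 0.001, -1.0]]
force: [-0.6, -0.6, -0.8]
gripper_width: 0.0213
195
((603.039306640625, 28.030662536621094), (41.18661117553711, 59.46388244628906), 11.602736473083496) [[ 5.88235559e-01 -2.75265928e-04  1.49660940e-01]
 [ 6.04522742e-01  2.91007200e-02  1.52780197e-01]
 [ 6.19413219e-01  5.26011639e-02  1.57867283e-01]]
```

View pics/s5.png

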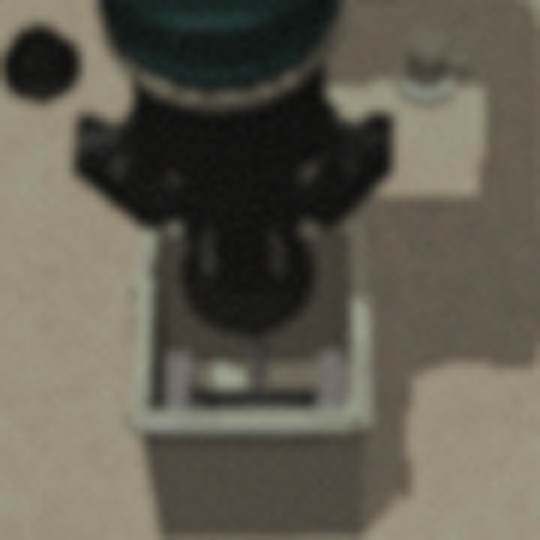

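View pics/w5.png

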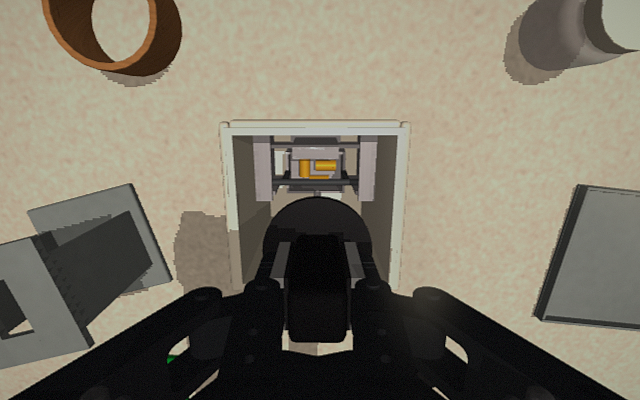

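The wrist view shows the bail as the dark bar at (317,182) and the hook tip just in front of it at (317,195), centred. Moving under the bail in small steps.

```bash
python3 -m handwheel '[[0.15,0,0,0],[0.15,0,0,0],[0,0,0,0]]'
```

```text
time_s: 8.95
position: [0.6108, 0.0253, 0.2458]
eef_rot: [[1.0, 0.024, 0.001], [0.024, -1.0, -0.001], [0.001, 0.001, -1.0]]
force: [0.3, 0.3, -2.3]
gripper_width: 0.0213
```

```bash
python3 -m handwheel '[[0.15,0,-0.03,0],[0.1,0,0,0],[0,0,0,0]]'; python3 - <<'E'
from h import *
print([bot.sense()["force"] for _ in range(3)])
p=bot.read_camera("wrist");save(p,"w6",(200,80,440,240),3)
E
```

```text
time_s: 9.2
position: [0.6224, 0.0253, 0.2446]
eef_rot: [[1.0, 0.024, 0.002], [0.024, -1.0, -0.001], [0.002, 0.001, -1.0]]
force: [0.6, -1.2, -0.8]
gripper_width: 0.0215
[array([ 0.62759995, -1.18952834, -0.80368644]), array([ 0.62759995, -1.18952834, -0.80368644]), array([ 0.62759995, -1.18952834, -0.80368644])]
```

View pics/w6.png

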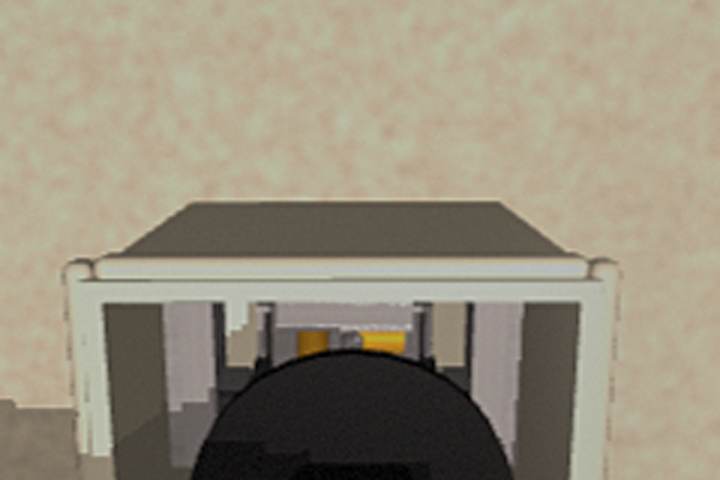

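Tip is visible at crop (350,340), behind the bail and centred between the legs. Lifting gently to contact.

```bash
python3 -m handwheel '[[0,0,0.1,0],[0,0,0.1,0],[0,0,0.05,0],[0,0,0,0]]';python3 -m handwheel '[[0,0,0.05,0],[0,0,0.05,0],[0,0,0.05,0]]'; python3 -m handwheel '[[0,0,0.05,0],[0,0,0.05,0],[0,0,0,0]]'
```

```text
time_s: 9.58
position: [0.622, 0.0253, 0.2555]
eef_rot: [[1.0, 0.024, 0.001], [0.024, -1.0, -0.001], [0.001, 0.001, -1.0]]
force: [-0.2, -0.1, -1.5]
gripper_width: 0.0214
time_s: 9.83
position: [0.6217, 0.0254, 0.2618]
eef_rot: [[1.0, 0.024, 0.001], [0.024, -1.0, -0.001], [0.001, 0.001, -1.0]]
force: [0.0, 0.2, -3.7]
gripper_width: 0.0216
time_s: 10.08
position: [0.6216, 0.0254, 0.2662]
eef_rot: [[1.0, 0.024, 0.001], [0.024, -1.0, -0.001], [0.0, 0.001, -1.0]]
force: [0.2, 0.0, -3.3]
gripper_width: 0.0214
```

```bash
for i in 1 2; do python3 -m handwheel '[[0,0,0.03,0],[0,0,0.03,0],[0,0,0.03,0]]' | grep -E "pos|force"; done
```

```text
position: [0.6214, 0.0254, 0.2694]
force: [0.1, 0.0, -4.1]
position: [0.6214, 0.0254, 0.2732]
force: [-0.3, -0.1, -3.7]
```

```bash
python3 -m handwheel '[[0,0,0.03,0],[0,0,0.03,0]]' | grep -E "pos|force"; python3 -m handwheel '[[0,0,0.03,0],[0,0,0.03,0]]' | grep -E "pos|force"
```

```text
position: [0.6214, 0.0253, 0.2759]
force: [0.2, 0.8, -3.9]
position: [0.6213, 0.0254, 0.2786]
force: [0.5, 0.4, -4.9]
```

```bash
python3 -m handwheel '[[0,0,0.03,0],[0,0,0.03,0]]' | grep -E "pos|force"; python3 -m handwheel '[[0,0,0.03,0],[0,0,0.03,0]]' | grep -E "pos|force"
```

```text
position: [0.6213, 0.0254, 0.2813]
force: [-0.0, -0.2, -5.0]
position: [0.6212, 0.0254, 0.2834]
force: [0.7, 1.2, -14.2]
```

Stop felt at TCP z 0.2834 (force jumped to 14 N). Coming down 3–4 mm.

```bash
python3 -m handwheel '[[0,0,-0.06,0],[0,0,-0.03,0]]' | grep -E "pos|force"; python3 -m handwheel '[[0,0,0,0]]' | grep -E "pos|force"
```

```text
position: [0.6212, 0.0254, 0.2799]
force: [0.2, -0.3, -4.3]
position: [0.6212, 0.0254, 0.2796]
force: [-0.3, 0.5, -3.3]
```

```bash
python3 -m handwheel '[[-0.08,0,0,0],[-0.08,0,0,0]]' | grep -E "pos|force"; python3 -m handwheel '[[0,0,0,0]]' | grep -E "pos|force"
```

```text
position: [0.6148, 0.0253, 0.2794]
force: [0.5, 0.4, -3.9]
position: [0.6143, 0.0253, 0.2796]
force: [-0.1, 0.5, -3.8]
```

```bash
python3 -m handwheel '[[-0.08,0,0,0],[-0.08,0,0,0]]' | grep -E "pos|force"; python3 -m handwheel '[[-0.08,0,0,0],[-0.08,0,0,0],[0,0,0,0]]' | grep -E "pos|force"; python3 - <<'E'
from h import *
p=bot.read_camera("scene");W=pts(p);save(p,"s7",(250,170,340,260),6)
p=bot.read_camera("wrist");save(p,"w7",(160,80,480,320),2.5);W=pts(p)
m=(abs(W[...,0]-.6)<.045)&(abs(W[...,1]-.026)<.044)&(W[...,2]>.08)&(W[...,2]<.11)
f=p["frame"].copy();f[m]=(0,0,255);cv2.imwrite("pics/w7m.png",f[80:320,160:480])
E
```

```text
position: [0.6075, 0.0254, 0.2797]
force: [-0.6, -0.5, -4.7]
position: [0.5998, 0.0253, 0.28]
force: [-0.7, 0.5, -4.3]
```

View pics/s7.png

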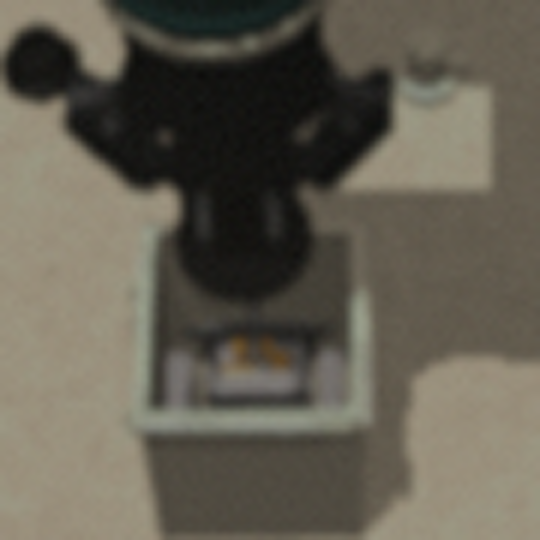

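View pics/w7.png

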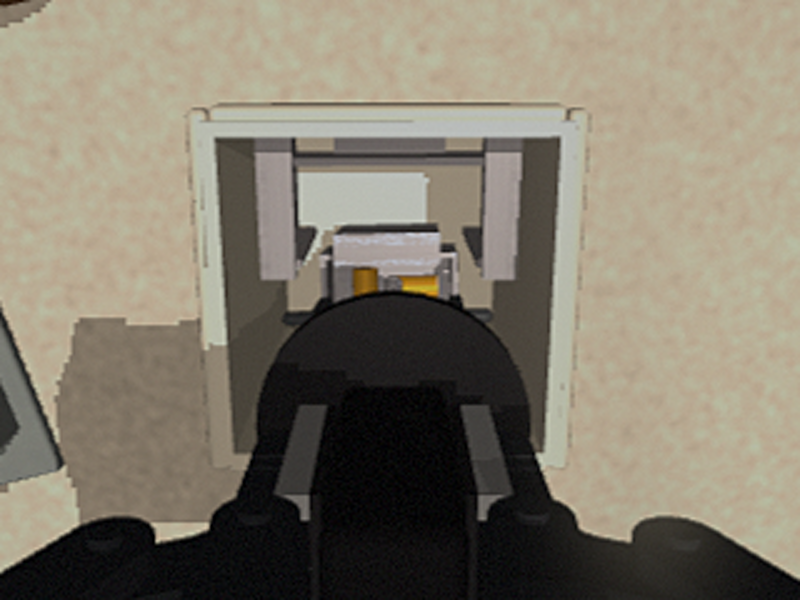

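Basket is off the ledge, with its tongue at (385,230) and the bail ends at (305,316) and (480,315) clear of the strips. Lifting straight up, gently at first.

```bash
python3 -m handwheel '[[0,0,0.08,0],[0,0,0.1,0],[0,0,0.1,0]]' | grep -E "pos|force"
```

```text
position: [0.6002, 0.0253, 0.2912]
force: [-0.6, -0.4, -4.3]
```

```bash
python3 -m handwheel '[[0,0,0.15,0],[0,0,0.2,0],[0,0,0.25,0]]' | grep -E "pos|force"
```

```text
position: [0.6002, 0.0253, 0.3165]
force: [-0.2, -0.0, -4.4]
```

```bash
python3 -m handwheel '[[0,0,0.3,0],[0,0,0.4,0],[0,0,0.5,0],[0,0,0.5,0],[0,0,0.3,0],[0,0,0.15,0],[0,0,0,0]]'; python3 - <<'E'
from h import *
p=bot.read_camera("scene");W=pts(p);save(p,"s8",(230,130,340,240),5)
E
```

```text
time_s: 13.35
position: [0.5998, 0.0253, 0.4156]
eef_rot: [[1.0, 0.024, 0.003], [0.024, -1.0, -0.001], [0.003, 0.002, -1.0]]
force: [0.1, -0.3, -4.3]
gripper_width: 0.0215
```

View pics/s8.png

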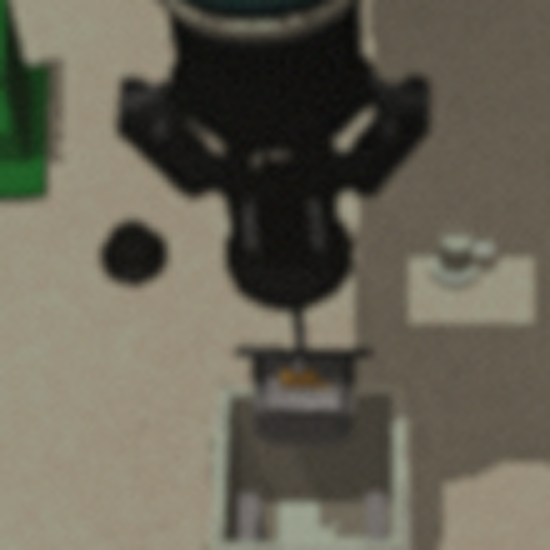

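Basket hangs free above the canister rim (underside about 0.17). Carrying to the tray with smooth ramps.

```bash
python3 -m handwheel '[[-0.02,-0.1,0.03,0],[-0.05,-0.2,0.03,0],[-0.08,-0.35,0.03,0],[-0.1,-0.5,0.03,0],[-0.12,-0.55,0.02,0],[-0.12,-0.55,0.02,0],[-0.12,-0.55,0.02,0],[-0.12,-0.55,0.02,0]]' | grep -E "pos|force|time"
```

```text
time_s: 14.07
position: [0.5671, -0.1164, 0.4162]
force: [0.8, -0.2, -3.8]
```

```bash
python3 -m handwheel '[[-0.12,-0.55,0.02,0],[-0.12,-0.55,0.02,0],[-0.12,-0.55,0.02,0],[-0.12,-0.55,0,0],[-0.12,-0.55,0,0],[-0.1,-0.45,0,0],[-0.1,-0.35,0,0],[-0.07,-0.25,0,0],[-0.04,-0.15,0,0],[0,-0.05,0,0],[0,0,0,0]]' | grep -E "pos|force|time|eef"
```

```text
time_s: 14.98
position: [0.5188, -0.2982, 0.4121]
eef_rot: [[1.0, 0.018, -0.018], [0.018, -1.0, 0.002], [-0.017, -0.002, -1.0]]
force: [0.8, 0.6, -3.1]
```

```bash
python3 -m handwheel '[[0.1,0.05,-0.1,0],[0.1,0.05,-0.3,0],[0.05,0.03,-0.5,0],[0,0,-0.6,0],[0,0,-0.6,0],[0,0,-0.6,0],[0,0,-0.6,0],[0,0,-0.5,0],[0,0,-0.3,0],[0,0,-0.15,0],[0,0,0,0],[0,0,0,0]]' | grep -E "pos|force|time|eef"
python3 - <<'E'
from h import *
for n in["scene","top"]:
    p=bot.read_camera(n);W=pts(p);save(p,n+"9",((140,160,240,260) if n=="scene" else (410,130,520,240)),5)
    m=(abs(W[...,0]-.52)<.09)&(abs(W[...,1]+.29)<.09)&(W[...,2]>.025)&(W[...,2]<.30)
    P=W[m]
    for a in np.arange(.02,.3,.02):
        q=P[(P[:,2]>a)&(P[:,2]<a+.02)]
        if len(q): print(n,round(a,2),len(q),np.round(q.min(0),3),np.round(q.max(0),3))
E
```

```text
time_s: 15.98
position: [0.5332, -0.2819, 0.2282]
eef_rot: [[0.999, 0.029, -0.016], [0.029, -1.0, 0.003], [-0.016, -0.004, -1.0]]
force: [-0.9, -0.1, -1.0]
scene 0.02 83 [ 0.504 -0.311  0.025] [ 0.551 -0.258  0.039]
scene 0.04 85 [ 0.51  -0.309  0.04 ] [ 0.55  -0.257  0.06 ]
scene 0.06 45 [ 0.514 -0.317  0.06 ] [ 0.526 -0.25   0.074]
scene 0.12 192 [ 0.502 -0.309  0.129] [ 0.557 -0.251  0.14 ]
scene 0.14 30 [ 0.516 -0.295  0.14 ] [ 0.545 -0.252  0.16 ]
scene 0.16 69 [ 0.528 -0.303  0.16 ] [ 0.546 -0.256  0.179]
scene 0.18 96 [ 0.521 -0.305  0.18 ] [ 0.546 -0.255  0.2  ]
scene 0.2 144 [ 0.52 -0.33  0.2 ] [ 0.548 -0.233  0.22 ]
scene 0.22 142 [ 0.523 -0.342  0.22 ] [ 0.552 -0.223  0.24 ]
scene 0.24 245 [ 0.519 -0.346  0.24 ] [ 0.554 -0.217  0.26 ]
scene 0.26 92 [ 0.523 -0.329  0.26 ] [ 0.554 -0.228  0.28 ]
scene 0.28 112 [ 0.522 -0.308  0.281] [ 0.572 -0.243  0.3  ]
top 0.02 58 [ 0.504 -0.298  0.025] [ 0.549 -0.258  0.04 ]
top 0.04 38 [ 0.511 -0.281  0.04 ] [ 0.549 -0.259  0.06 ]
top 0.06 23 [ 0.512 -0.282  0.06 ] [ 0.524 -0.251  0.074]
top 0.12 88 [ 0.504 -0.278  0.13 ] [ 0.557 -0.251  0.14 ]
top 0.14 7 [ 0.506 -0.271  0.14 ] [ 0.524 -0.261  0.16 ]
top 0.16 4 [ 0.523 -0.266  0.166] [ 0.527 -0.264  0.177]
top 0.18 2 [ 0.526 -0.258  0.199] [ 0.526 -0.256  0.199]
top 0.2 19 [ 0.52  -0.26   0.206] [ 0.534 -0.238  0.218]
top 0.22 7 [ 0.521 -0.259  0.221] [ 0.551 -0.23   0.239]
top 0.24 100 [ 0.52  -0.24   0.242] [ 0.545 -0.216  0.26 ]
top 0.26 33 [ 0.529 -0.244  0.26 ] [ 0.545 -0.233  0.276]
top 0.28 2 [ 0.498 -0.288  0.292] [ 0.499 -0.283  0.299]
```

View pics/scene9.png

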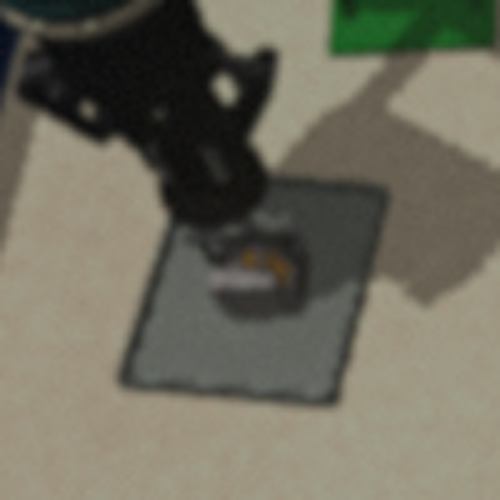

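View pics/top9.png

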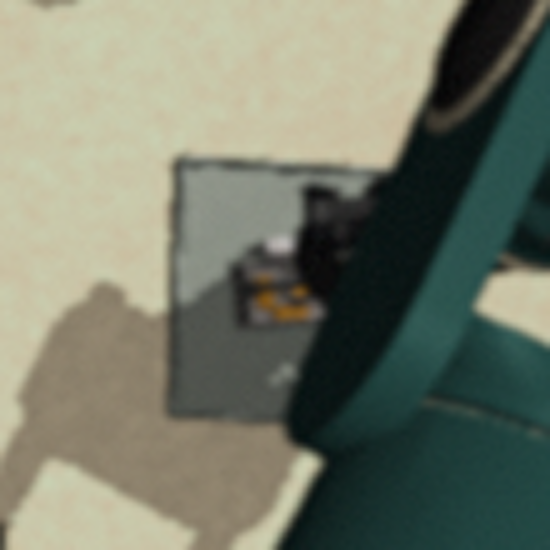

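The basket is already standing in the tray near the middle: bail at about (0.520, -0.284), wrist force back to rod-only. The hook is now too low, right at the basket rim, so I raise it 5 mm before withdrawing.

```bash
python3 -m handwheel '[[0,0,0.06,0],[0,0,0.05,0],[0,0,0,0]]' | grep -E "pos|force|time|eef"
python3 - <<'E'
from h import *
p=bot.read_camera("scene");W=pts(p)
m=(abs(W[...,0]-.53)<.05)&(abs(W[...,1]+.284)<.045)
for a,b in((.125,.16),(.056,.08)):
    q=W[m&(W[...,2]>a)&(W[...,2]<b)];print(len(q),np.round(np.percentile(q,[2,50,98],axis=0),4).tolist())
p=bot.read_camera("wrist");save(p,"w10",(160,80,480,320),2.5)
E
```

```text
time_s: 16.33
position: [0.5337, -0.2827, 0.2367]
eef_rot: [[1.0, 0.029, -0.013], [0.029, -1.0, 0.001], [-0.013, -0.001, -1.0]]
force: [-1.0, -0.2, -1.1]
217 [[0.5068, -0.3084, 0.1405], [0.5381, -0.2732, 0.1446], [0.5553, -0.2536, 0.1582]]
52 [[0.5142, -0.3152, 0.0567], [0.5219, -0.2789, 0.0631], [0.5426, -0.2521, 0.0781]]
```

View pics/w10.png

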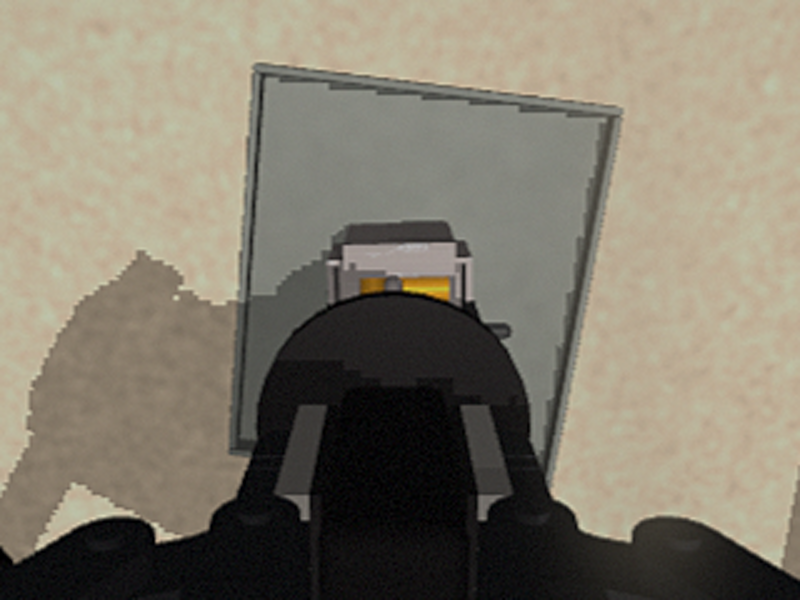

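```bash
python3 -m handwheel '[[0,0,-0.09,0],[0,0,0,0],[0,0,0,0]]' | grep -E "pos|force|time|eef"
```

```text
time_s: 16.68
position: [0.5336, -0.2828, 0.2326]
eef_rot: [[1.0, 0.028, -0.012], [0.029, -1.0, 0.0], [-0.012, -0.001, -1.0]]
force: [-1.1, -0.0, -0.2]
```

```bash
python3 -m handwheel '[[-0.12,0,0,0],[-0.12,0,0,0],[0,0,0,0]]' | grep -E "pos|force|eef"
```

```text
position: [0.5232, -0.2827, 0.2321]
eef_rot: [[1.0, 0.029, -0.013], [0.029, -1.0, 0.001], [-0.013, -0.001, -1.0]]
force: [0.6, -0.4, -2.2]
```

```bash
python3 -m handwheel '[[-0.12,0,0.01,0],[-0.12,0,0.01,0],[-0.12,0,0.01,0],[-0.12,0,0.01,0],[-0.08,0,0,0],[0,0,0,0]]' | grep -E "pos|force|eef"
python3 - <<'E'
from h import *
p=bot.read_camera("scene");W=pts(p)
m=(abs(W[...,0]-.53)<.05)&(abs(W[...,1]+.284)<.045)
q=W[m&(W[...,2]>.056)&(W[...,2]<.08)];print(len(q),np.round(np.percentile(q,[2,50,98],axis=0),4).tolist())
p=bot.read_camera("wrist");save(p,"w11",(160,80,480,320),2.5)
E
```

```text
position: [0.4979, -0.2827, 0.2342]
eef_rot: [[1.0, 0.028, -0.012], [0.028, -1.0, 0.001], [-0.012, -0.001, -1.0]]
force: [0.4, -0.2, -0.8]
51 [[0.4808, -0.315, 0.0567], [0.5211, -0.281, 0.0631], [0.5263, -0.2518, 0.0759]]
```

View pics/w11.png

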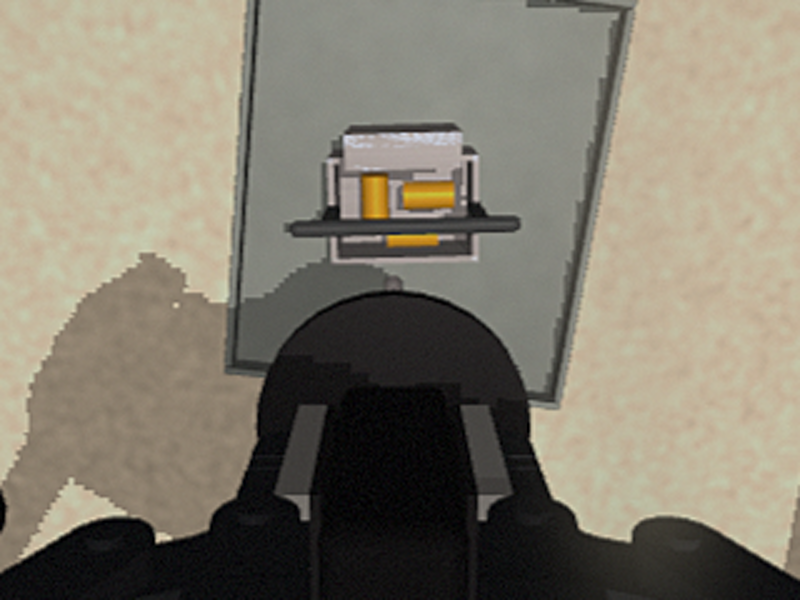

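Unhooked: tip at (393,282) clear of the bail bar at (400,227), basket upright in the tray. Raising, then returning to the stand.

```bash
python3 -m handwheel '[[-0.05,0,0.1,0],[-0.02,0,0.3,0],[0,0,0.5,0],[0,0,0.7,0],[0,0,0.8,0],[0,0,0.8,0],[0,0,0.6,0],[0,0,0.3,0],[0,0,0.1,0],[0,0,0,0]]' | grep -E "pos|force|eef|time"
```

```text
time_s: 18.37
position: [0.4937, -0.2811, 0.4154]
eef_rot: [[1.0, 0.029, -0.012], [0.029, -1.0, 0.001], [-0.011, -0.001, -1.0]]
force: [-0.3, 0.2, -1.4]
```

```bash
python3 -m handwheel '[[0.05,0.4,0,0],[0.07,0.7,0,0.2],[0.07,0.85,0,0.2],[0.07,0.85,0,0.2],[0.07,0.85,0,0.2],[0.07,0.85,0,0.2],[0.07,0.85,0,0.2],[0.07,0.85,0,0.2],[0.07,0.85,0,0.2],[0.07,0.85,0,0.2],[0.07,0.85,0,0.2],[0.07,0.85,0,0.2]]' | grep -E "pos|force|eef|time"
```

```text
time_s: 19.37
position: [0.5231, 0.1143, 0.394]
eef_rot: [[0.966, 0.257, -0.035], [0.257, -0.966, -0.002], [-0.034, -0.007, -0.999]]
force: [2.0, -0.3, -2.4]
```

```bash
python3 -m handwheel '[[0.05,0.8,0,0],[0.05,0.7,0,0],[0.05,0.5,0,0],[0,0.35,0,0],[0,0.2,0,0],[0,0.05,0,0],[0,0,0,0],[0,0,0,0]]' | grep -E "pos|force|eef|time"
```

```text
time_s: 20.03
position: [0.5271, 0.2295, 0.3801]
eef_rot: [[0.963, 0.266, -0.051], [0.266, -0.964, -0.007], [-0.051, -0.007, -0.999]]
force: [-0.2, -0.5, -0.8]
```

```bash
python3 -m handwheel '[[0.05,0.25,0.1,0.05],[0,0.1,0,0.05],[0,0,0,0],[0,0,0,0]]' | grep -E "pos|force|eef|time"
cat > m.py <<'E'
from h import *
p=bot.read_camera("scene");W=pts(p)
s=bot.sense();t=s["position"];print(t,np.round(s["eef_rot"][:,2],3))
zc=t[2]-.062
m=(abs(W[...,0]-.525)<.06)&(abs(W[...,1]-.245)<.06)
a=np.radians(16);ex=np.array([np.cos(a),np.sin(a)]);ey=np.array([-ex[1],ex[0]])
S=np.array([.5265,.2447])
def rep(n,lo,hi):
    q=W[m&(W[...,2]>lo)&(W[...,2]<hi)]
    if not len(q): print(n,0);return
    d=q[:,:2]-S; print(n,len(q),"stand-x pct",np.round(np.percentile(d@ex,[3,50,97])*1000,1),"stand-y",np.round(np.percentile(d@ey,[3,50,97])*1000,1),"z",np.round(q[:,2].min(),3),np.round(q[:,2].max(),3))
rep("collar",zc-.036,zc-.026)
rep("shank",zc-.125,zc-.085)
rep("hookall",zc-.138,zc-.085)
E
python3 m.py
```

```text
time_s: 20.37
position: [0.5298, 0.2423, 0.3847]
eef_rot: [[0.96, 0.274, -0.051], [0.274, -0.962, -0.007], [-0.051, -0.007, -0.999]]
force: [0.4, -0.1, -1.7]
[0.52976817 0.24226495 0.38472407] [-0.051 -0.007 -0.999]
collar 231 stand-x pct [-23.6   4.7  21.6] stand-y [-30.3 -11.5  23.8] z 0.287 0.297
shank 22 stand-x pct [-25.7 -21.6  -1.7] stand-y [-3.7 -2.1  1. ] z 0.199 0.226
hookall 30 stand-x pct [-25.2 -20.4  -2.5] stand-y [-3.7 -2.1  1.4] z 0.193 0.226
```

```bash
python3 -m handwheel '[[0.2,0.1,0,0],[0.08,0.02,-0.6,0],[0,0,-0.5,0],[0,0,0,0],[0,0,0,0]]' | grep -E "force|eef|time"; python3 m.py
```

```text
time_s: 20.83
eef_rot: [[0.961, 0.273, -0.048], [0.273, -0.962, -0.006], [-0.047, -0.007, -0.999]]
force: [0.6, 0.4, -0.9]
[0.54324621 0.24715844 0.34117715] [-0.048 -0.006 -0.999]
collar 219 stand-x pct [-7.7 19.8 35.5] stand-y [-29.1  -9.7  25. ] z 0.244 0.253
shank 18 stand-x pct [-9.6 -6.4 12.8] stand-y [-3.1 -1.4  1.6] z 0.155 0.181
hookall 26 stand-x pct [-9.5 -4.3 12.4] stand-y [-3.3 -1.2  1.6] z 0.143 0.181
```

```bash
python3 -m handwheel '[[-0.07,-0.02,-0.4,0],[0,0,-0.5,0],[0,0,-0.5,0],[0,0,-0.4,0],[0,0,-0.2,0],[0,0,0,0],[0,0,0,0]]' | grep -E "force|eef|time"; python3 m.py
```

```text
time_s: 21.47
eef_rot: [[0.961, 0.272, -0.038], [0.273, -0.962, -0.002], [-0.037, -0.008, -0.999]]
force: [0.1, -0.2, -0.8]
[0.54260182 0.24694594 0.26833354] [-0.038 -0.002 -0.999]
collar 188 stand-x pct [-5.7 20.6 35.9] stand-y [-29.2 -10.   24.4] z 0.171 0.18
shank 618 stand-x pct [-41.4  16.4  44. ] stand-y [-44.1 -19.8  42.6] z 0.081 0.121
hookall 650 stand-x pct [-41.2  16.1  43.9] stand-y [-44.3 -20.7  43. ] z 0.069 0.121
```

```bash
python3 -m handwheel '[[0,0,-0.4,0],[-0.05,-0.01,-0.3,0],[-0.08,-0.03,-0.15,0],[-0.05,-0.02,0,0],[0,0,0,0]]' | grep -E "force|eef|time"; python3 m.py; python3 -c "
from h import *
p=bot.read_camera('wrist');save(p,'w12')"
```

```text
time_s: 21.93
eef_rot: [[0.962, 0.272, -0.032], [0.273, -0.962, 0.0], [-0.031, -0.009, -0.999]]
force: [-0.4, 1.0, -1.0]
[0.53608074 0.24485761 0.23843305] [-0.032  0.    -0.999]
collar 173 stand-x pct [-13.3  14.   29.4] stand-y [-29.1  -8.5  23.7] z 0.141 0.15
shank 85 stand-x pct [-28.6  11.6  30. ] stand-y [-44.6 -43.8  43.1] z 0.053 0.091
hookall 120 stand-x pct [-28.8  11.7  30. ] stand-y [-44.7 -43.7  43.5] z 0.039 0.091
```

View pics/w12.png

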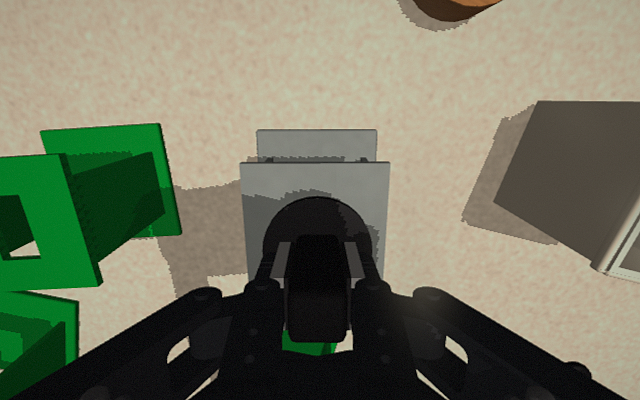

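Collar is over the slot centre. Lowering the last 25 mm softly.

```bash
python3 -m handwheel '[[0,0,-0.2,0],[0,0,-0.2,0],[0,0,-0.05,0],[0,0,0,0]]' | grep -E "pos|force|eef|time"; python3 -m handwheel '[[0,0,-0.04,0],[0,0,-0.02,0]]' | grep -E "pos|force"
```

```text
time_s: 22.37
position: [0.5366, 0.2451, 0.2202]
eef_rot: [[0.962, 0.273, -0.03], [0.273, -0.962, 0.001], [-0.028, -0.009, -1.0]]
force: [-0.4, 0.2, -1.3]
position: [0.5366, 0.2451, 0.2173]
force: [-1.2, 1.1, -1.9]
```

```bash
python3 -m handwheel '[[0,0,-0.03,0],[0,0,-0.02,0]]' | grep -E "pos|force"; python3 -m handwheel '[[0,0,-0.03,0],[0,0,0,0]]' | grep -E "pos|force"
```

```text
position: [0.5367, 0.2451, 0.2152]
force: [0.2, 0.2, -1.1]
position: [0.5368, 0.2452, 0.2144]
force: [-0.3, 0.1, -0.9]
```

```bash
python3 -m handwheel '[[0,0,-0.03,0],[0,0,0,0]]' | grep -E "pos|force"; python3 -m handwheel '[[0,0,-0.03,0],[0,0,0,0]]' | grep -E "pos|force";python3 -m handwheel '[[0,0,-0.03,0],[0,0,0,0]]' | grep -E "pos|force"
```

```text
position: [0.5369, 0.2452, 0.2146]
force: [0.4, -0.1, -1.5]
position: [0.537, 0.2453, 0.2144]
force: [-0.1, 0.7, -1.1]
position: [0.5371, 0.2454, 0.2144]
force: [0.3, -0.3, -1.2]
```

```bash
python3 -m handwheel '[[0,0,-0.05,0],[0,0,-0.04,0]]' | grep -E "pos|force"; python3 -m handwheel '[[0,0,0,0]]' | grep -E "pos|force"
```

```text
position: [0.5372, 0.2455, 0.2141]
force: [-11.1, -4.2, 20.1]
position: [0.5372, 0.2455, 0.2146]
force: [0.3, 0.3, -1.2]
```

Collar is in contact (20 N, then released). Opening the fingers.

```bash
python3 -m handwheel '[[0,0,0,0],[0,0,0,0],[0,0,0,0],[0,0,0,0],[0,0,0,0],[0,0,0,0]]' 1; python3 m.py; python3 -c "
from h import *
p=bot.read_camera('wrist');save(p,'w13')"
```

```text
time_s: 24.12
position: [0.5372, 0.2455, 0.2131]
eef_rot: [[0.962, 0.273, -0.025], [0.273, -0.962, 0.003], [-0.023, -0.01, -1.0]]
force: [-0.6, -0.3, -0.0]
gripper_width: 0.0853
[0.53721678 0.24545403 0.21308363] [-0.025  0.003 -1.   ]
collar 456 stand-x pct [-28.3  17.3  43.2] stand-y [-41.9  -2.5  43.8] z 0.115 0.125
shank 107 stand-x pct [-27.9  14.3  30. ] stand-y [-44.9 -43.5  45.1] z 0.027 0.066
hookall 174 stand-x pct [-27.1  15.   42.4] stand-y [-45.2 -42.1  45.1] z 0.013 0.066
```

View pics/w13.png

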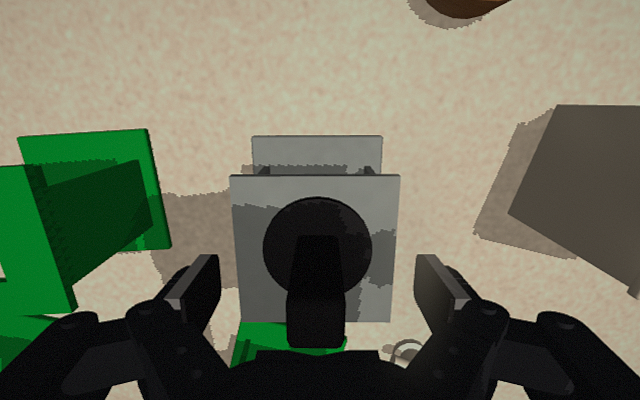

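The rod hangs with its collar flat on the plate, and the fingers are clear either side. Retreating straight up.

```bash
python3 -m handwheel '[[0,0,0.2,0],[0,0,0.5,0],[0,0,0.7,0],[0,0,0.7,0],[0,0,0.6,0],[-0.5,0,0.3,0],[-0.6,0,0,0],[-0.6,0,0,0],[-0.3,0,0,0],[0,0,0,0],[0,0,0,0]]'; python3 - <<'E'
from h import *
for n in["scene","top"]:
    p=bot.read_camera(n);W=pts(p);save(p,n+"14")
    def rect(name,x0,x1,y0,y1,z0,z1):
        m=(W[...,0]>x0)&(W[...,0]<x1)&(W[...,1]>y0)&(W[...,1]<y1)&(W[...,2]>z0)&(W[...,2]<z1);P=W[m]
        if len(P)<8: print(n,name,len(P));return
        r=cv2.minAreaRect((P[:,:2]*1000).astype(np.float32));print(n,name,len(P),np.round(r[0],1),np.round(r[1],1),round(r[2],1),np.round(np.median(P,0),4))
    rect("handletop",.45,.6,.16,.31,.175,.2)
    rect("plate",.45,.6,.16,.31,.110,.1185)
    rect("collar",.49,.57,.2,.28,.119,.125)
    rect("bail",.48,.57,-.34,-.23,.053,.08)
    rect("basketrim",.48,.57,-.34,-.23,.028,.04)
    for t in["tape","spigot","bung","jar"]:
        for d in bot.masks_of(t,p)[:1]:
            w=W[d["pixels"]];print(n,t,round(d["confidence"],2),np.round(np.nanmedian(w,0),3))
E
```

```text
time_s: 25.13
position: [0.453, 0.2444, 0.345]
eef_rot: [[0.962, 0.272, -0.022], [0.272, -0.962, 0.005], [-0.02, -0.011, -1.0]]
force: [0.9, -1.1, 0.2]
gripper_width: 0.0853
scene handletop 70 [530.8 245.2] [22.4 22.9] 16.1 [0.5322 0.2443 0.1824]
scene plate 478 [525.8 244.9] [92.3 91.6] 16.1 [0.5354 0.2345 0.116 ]
scene collar 200 [531.9 241.5] [71.8 76.3] 2.4 [0.5385 0.2405 0.1216]
scene bail 66 [ 532.8 -283.6] [30.3 66.4] 0.9 [ 0.5226 -0.2809  0.0622]
scene basketrim 58 [ 527.5 -283.7] [44.4 51.7] 4.0 [ 0.5385 -0.2764  0.0336]
scene spigot 0.63 [0.395 0.108 0.022]
scene bung 0.55 [ 0.391 -0.1    0.014]
scene jar 0.67 [ 0.749 -0.17   0.083]
top handletop 0
top plate 8 [572.6 211.6] [19.9  2.3] 25.2 [0.5747 0.2132 0.1147]
top collar 0
top bail 68 [ 534.6 -283.7] [28.2 68.1] 2.6 [ 0.5235 -0.2853  0.0625]
top basketrim 66 [ 526.2 -284. ] [51.4 44.2] 88.8 [ 0.5191 -0.2779  0.0333]
top tape 0.67 [0.743 0.182 0.036]
top spigot 0.4 [0.39  0.108 0.033]
top bung 0.48 [ 0.387 -0.099  0.017]
```

View pics/scene14.png

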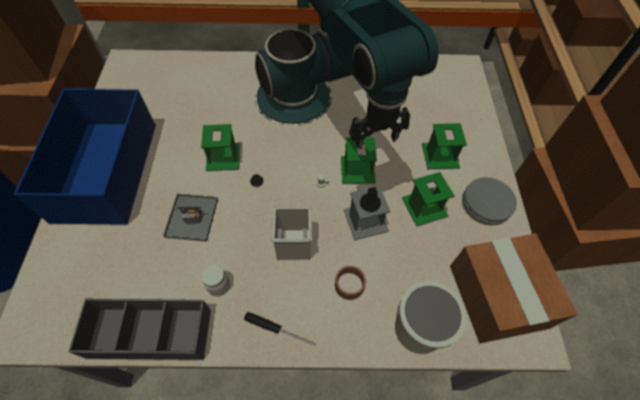

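View pics/top14.png

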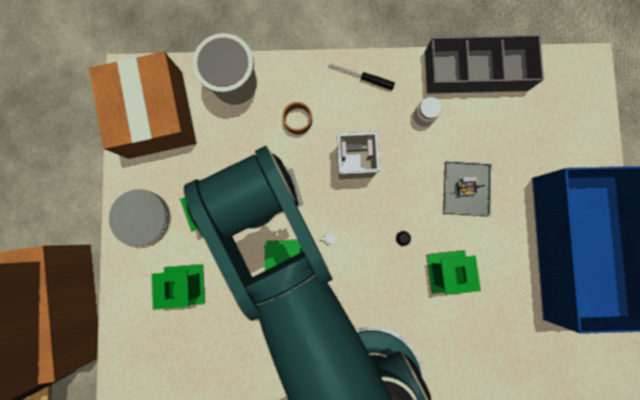

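Basket stands in the tray at scene (190,213) and top (467,187), with bail top 0.0625 as expected for standing upright on the floor. The rod is in the grey stand at scene (370,200), about 5 mm off centre, and the bystanders are in place. Handing in.

```bash
python3 -m handwheel '[[0,0,0,0],[0,0,0,0]]' | grep -E "pos|force|time"; python3 -c "
from cell import bot
print(bot.hand_in())"
```

```text
time_s: 25.8
position: [0.4537, 0.2444, 0.3436]
force: [0.7, 0.3, -1.0]
the job is handed in; nothing more can be done
None
```

I took the rod from the grey stand, hooked the bail and lifted until the stop was felt. That peaked at about 14 N on the wrist, including the rod's weight. I then came down 3–4 mm, drew the basket about 21 mm to -x, lifted it out and set it in the tray. I unhooked it, hung the rod back in its stand, and handed in at about 26 s.

**Last checks:**
- **Basket:** it stands upright in the tray, unhooked, with its middle about 7 mm from the tray's. The bail height matches standing on the tray floor.
- **Rod:** it hangs with the collar on the plate, about 5 mm off the stand's middle, handle top at 0.182 m as at the start.
- **Bystanders:** spigot, bung, jar and tape read within about 6 mm of where they were. The scene camera missed the tape and the top camera missed the jar, so each of those was seen by one camera only.
- **Robot:** the gripper is clear of everything.

**Not as intended:**
- The basket went down onto the tray about 15 mm lower than I commanded, so I did not watch the landing force itself.
- The rod leaned about 3° in the grip while being put back, from accumulated tool tilt. The collar edge met the plate with about 20 N before release, and the rod then settled flat.

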